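# Seat the filter drawer and hold the recessed lamp reset

## Robot

A 7-joint arm with a two-finger parallel gripper is mounted at the origin on the work surface. World frame = base frame: x ahead of the robot, y to its left, z up, the work surface at z = 0. Lengths are in mm, angles in rad, forces in N, time in s.
With the tool pointing down it reaches from about 400 to 875 mm from the base axis. Payload 19.3 kg.
Tool frame: the origin (TCP) lies between the finger pads; the fingertips stand 22 mm ahead of it and the grasp point (between the pads) lies 3 mm ahead of it (tcp_to_tips is the distance from the TCP to the fingertips, in mm); z points along the fingers, y is the line along which they close (so a half turn about z gives the same grasp; the last joint's range is limited). The gripper opens to 85 mm and grips with 20 to 120 N. Pads are 22 mm wide; open, the fingers measure 114 mm over their backs; the gripper's body (76 mm by 85 mm) begins 54 mm behind the grasp point. The pads swing forward as they close: fully open they stand 13 mm farther back than shut.
Start: joints at [1.203, 0.521, -0.036, 1.599, 0.021, 1.021, -0.113], TCP at [183.358, -597.491, 253.291] pointing down, gripper open.
Joint ranges: [-2.91, 2.91], [-0.3, 2.13], [-1.5, 1.42], [0.17, 2.43], [-1.26, 4.41], [0.16, 1.93], [-2.52, 2.52]. Speed limits (rad/s): [1.89, 1.89, 2.39, 2.39, 3.01, 3.01, 3.01].

## Interface

Orientations are given as a 3x3 rotation matrix whose columns are the frame's x, y, z axes.
In Python, from rig import observe, snapshot, finish_job, tcp_to_tips gives the robot as it stands.
- The arm moves only by the tool send_rows, never from a script. Its argument "moves" is a list of rows, each a list of 7 numbers: the opening, from 0 (shut) to 1 (fully open), then the shift along the tool's x, y, z in units of 30 mm (1.0 is 30 mm), then the turn, a rotation vector about the tool's x, y, z in rad. A call has 1 to 12 rows; each row is the pose to reach, as a shift and turn from the pose commanded when the call began, along the tool's axes at that moment; what a row does not reach only later rows make up. A row lasts 1/12 s, in which the tool goes at most 41.7 mm and 7.16 degrees, less where a joint would pass 70% of its speed; a pose out of reach is approached as far as the arm can. A call with a gripper value outside its range is refused whole. The fingers move at their own pace and stop on an object; the grip force is fixed at half the most. Time passes only in rows, so rows that repeat a pose let the fingers close. It gives the time, the measured TCP pose, the force, the opening and the grip force at its end, in the units of the state.
- observe(): the state, without advancing time (a new reading comes with each control period).
- snapshot(name): name is "side" or "top" or "wrist"; returns a dict with "frame" (384x512x3 uint8, red, green, blue), "vfov" (degrees; the focal length in pixels is half the picture's height over the tangent of half this angle, whatever the lens; pixels are square), "cx", "cy" (the principal point, pixels), "xyz" and "orientation" of the camera in the world. Camera axes: x right, y down, z forward; pixel columns grow to the right and rows downward; lengths in mm; the calibration is good to about 2 mm. A picture is of the moment at which its call begins. There is no depth.
- finish_job(): hands the job in; it is judged then, once.
The state is a dict: "time_s": time; "qpos": joint angles; "joint_vel": joint speeds; "joint_torque": joint torques, N m; "tcp_pos": TCP position; "tcp_rot": TCP orientation; "ft_force": force on the tool from outside, world axes, zero at the start; "ft_torque": the same for the moment, N m; "width": finger opening in mm; "grip_force": force on a finger pad.
Only numpy, scipy, OpenCV 4.12 (cv2) and the standard library are available. Lean on these libraries where they do the work, as an engineer would, in place of code of your own. Each camera call takes 0.05 s, during which the arm holds its last target. There are 200 camera calls.

## Task

The microscope lamp unit has tripped because its filter drawer was left open: push the drawer fully home until it clicks in. Then take the thin stylus from the wooden rack, reach it down through the round hole in the top of the unit and press the recessed reset button right down; finish while still gripping the stylus and holding the button down. Leave the glassware, boxes and stands around it where they are.

Things in the scene. Friction and masses are not known exactly. Their poses are not given: they have to be found in the camera images.
- lamp_unit: cream box-shaped lamp unit fixed to the bench, 200 deep (x) x 160 wide (y) x 100 high, small black round cap 26 across and 12 high on its top near the back left (at x +70, y +50). Origin: centre of its underside on the bench; its front, with the drawer, faces its own -x; z up
- aperture (a point): centre of the round hole, 18 in diameter, in the unit's 6 thick top plate, level with the top surface (100 above the bench). The released button's top lies 48 straight below. While the drawer is 30 or more open, its metal blade closes off the hole 18 below the top surface; with the drawer home the way down is clear
- drawer (a joint): opening of the filter drawer in m: 0 = fully home, at its stop; it starts about 0.035 to 0.07 open. It is pushed along the unit's own +x. It slides with about 1.5 N; in the last 10 mm a sprung catch must be overcome (about 8 N in all); past it the push eases off until the stop, and the catch then holds it home
- drawer_lip (a point): middle of the front edge of the drawer's finger lip, the frontmost part of the drawer: a ledge 60 wide (y), 6 thick (z), this point at its mid-height, 87 above the bench. The lip stands 12 proud of the drawer's flat front panel (146 wide, from 50 to 94 above the bench). Moves with the drawer; axes as the unit's (push along +x)
- reset (a joint): how far the reset button is down, in m: 0 released, 0.006 fully down at its stop. Sprung: it starts to move at 1.5 N and is fully down at 5 N, and comes back up when released
- reset_top (a point): centre of the top of the round grey reset button, 18 across, recessed inside the unit directly under the aperture; moves down with it
- stylus: loose straight stylus, 150 long, 60 g, upright in the rack: a steel shaft 7 in diameter from the tip (z 0) to z 70, a collar 18 across from z 70 to 76, a round black handle 16 in diameter from z 76 to 150. Origin: the tip; z runs up the stylus to the handle's end. In the rack the collar rests on the rack's top, the tip is 10 above the bench
- stylus_tip (a point): the tip (lower end) of the stylus, the same point as its origin
- rack: wooden rack fixed to the bench, 56 (x) x 112 (y) x 80 high, with two vertical holes 9 in diameter at y -22 (the stylus stands in this one) and y +22 (empty). Origin: centre of its underside; z up. It stands left or right of the lamp unit
- slide_box: closed grey plastic microscope-slide box, 97 x 82 x 34 high, loose bystander. Origin: centre of its underside; z up
- beaker: glass beaker, 70 across, 90 high, loose bystander. Origin: centre of its underside; z up
- reagent_bottle: amber glass bottle with black cap, 60 across, 120 high, loose bystander. Origin: centre of its underside; z up
- petri_dish: shallow glass dish, 90 across, 15 high, loose bystander. Origin: centre of its underside; z up
- specimen_jar: glass jar with white lid, 60 across, 75 high, loose bystander. Origin: centre of its underside; z up
- mortar: white ceramic bowl, 90 across, 50 high, loose bystander. Origin: centre of its underside; z up
- pole_stand: blue round stand, 80 across, with a copper pole, 170 high, loose bystander. Origin: centre of its underside; z up

How it is judged:
By the outcome, as a careful person would: the job done as asked, in the order asked, and still so for the second after the job is handed in, while the arm keeps its last pose, push and grip.
It also fails if it takes over 53 s, if anything falls off the work surface, if the arm or the gripper's body presses on something with over 40 N, if the wrist force passes 120 N, or if a joint passes its speed limit or range.

## Working session

There is one attempt and no reset: what is moved stays moved. The work goes in short steps, Python scripts to look and compute and a tool call to move; the robot and the scene stay as the last step left them, time stands still between calls to the robot, and variables do not carry over. Pictures are saved under pics/ and viewed, at most 10 in all, crops included, and the job is handed in when it is done.

Besides the shell and the picture viewer there is one more tool, called by a JSON object that holds its "api" and its "payload", one argument or row to a line. send_rows: Moves the arm, as the interface text tells. Its arguments: {"type":"object","properties":{"moves":{"type":"array","items":{"type":"array","items":{"type":"number"}}}},"required":["moves"]}

```bash
mkdir -p pics; ls; python3 - <<'E'
from rig import *
import cv2,json,pickle
s=observe();print({k:s[k] for k in("time_s","tcp_pos","tcp_rot","width","ft_force")},tcp_to_tips)
d={}
for n in("side","top","wrist"):
    p=snapshot(n);d[n]=p;cv2.imwrite(f"pics/{n}0.png",p["frame"][:,:,::-1]);print(n,p["vfov"],p["cx"],p["cy"],p["xyz"],p["orientation"])
pickle.dump(d,open("s0.pkl","wb"))
E
```

```text
pics
{'time_s': 0.0, 'tcp_pos': array([ 183.25197788, -597.20676582,  252.70808874]), 'tcp_rot': array([[ 9.55995225e-01,  2.93381931e-01, -4.15538479e-04],
       [ 2.93382213e-01, -9.55994628e-01,  1.07142261e-03],
       [-8.29165195e-05, -1.14618650e-03, -9.99999340e-01]]), 'width': 85.38992234533842, 'ft_force': array([ 0.1808606 , -0.11929817, -0.557895  ])} 22.0
side 47.045758557368714 263.71544467337606 190.29980026657196 [-351.51124648  949.29659924  976.58586794] [[-0.7191896  -0.38212673  0.58029775]
 [-0.69453568  0.41900591 -0.58485403]
 [-0.01965983 -0.82365843 -0.56674534]]
top 51.96758886982956 256.0063231437316 190.98616909859385 [ 436.54970274   25.61471523 1592.03562102] [[-0.02679    -0.99611734  0.08386024]
 [-0.9995641   0.02773463  0.01011949]
 [-0.01240603 -0.08355259 -0.99642614]]
wrist 65.3656139115554 257.6137707367174 188.03452362167303 [ 255.09104924 -574.75041277  372.89446864] [[ 2.93671176e-01 -9.12014232e-01 -2.86334213e-01]
 [-9.55906352e-01 -2.80354391e-01 -8.74326099e-02]
 [-5.35269402e-04  2.99385131e-01 -9.54132201e-01]]
```

View pics/side0.png

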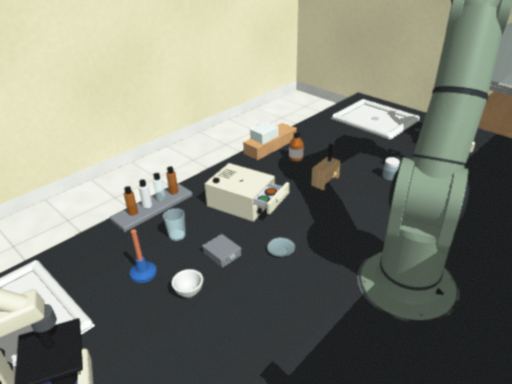

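View pics/top0.png

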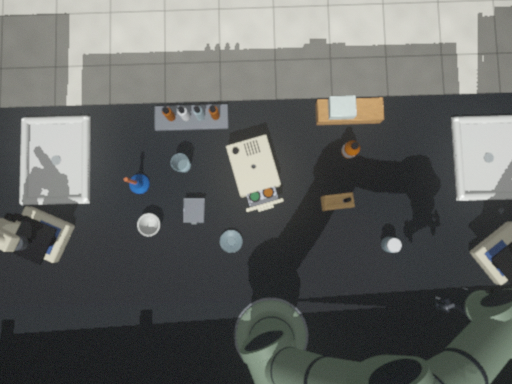

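The side view shows the cream unit at about (247,190) with its drawer open toward (270,195), and the rack at (326,172) with the stylus at (331,153). In the top view the unit is at (255,165), the aperture at about (253,167), the cap at (236,150), the lip at (265,208), the rack at (338,202) and the stylus at (347,200).

```bash
cat > h.py <<'E'
import numpy as np,cv2,pickle
def K(p):
    f=p["frame"].shape[0]/2/np.tan(np.radians(p["vfov"])/2);return f
def ray(p,uv):
    f=K(p);d=np.array([(uv[0]-p["cx"])/f,(uv[1]-p["cy"])/f,1.]);return np.array(p["xyz"]),np.array(p["orientation"])@d
def onz(p,uv,z):
    o,d=ray(p,uv);return o+d*(z-o[2])/d[2]
def proj(p,X):
    c=np.array(p["orientation"]).T@(np.array(X)-p["xyz"]);return c[:2]/c[2]*K(p)+[p["cx"],p["cy"]]
def two(p,a,q,b):
    o1,d1=ray(p,a);o2,d2=ray(q,b);d1/=np.linalg.norm(d1);d2/=np.linalg.norm(d2)
    t=np.linalg.lstsq(np.c_[d1,-d2],o2-o1,rcond=None)[0];A=o1+d1*t[0];B=o2+d2*t[1];return (A+B)/2,np.linalg.norm(A-B)
E
python3 - <<'E'
from h import *
d=pickle.load(open("s0.pkl","rb"));t=d["top"]["frame"][:,:,::-1];s=d["side"]["frame"][:,:,::-1]
cv2.imwrite("pics/topc.png",cv2.resize(t[125:225,222:360],None,fx=5.7,fy=5.7,interpolation=cv2.INTER_CUBIC))
cv2.imwrite("pics/sidec.png",cv2.resize(s[125:235,195:350],None,fx=5,fy=5,interpolation=cv2.INTER_CUBIC))
E
```

```text
(no output)
```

View pics/topc.png

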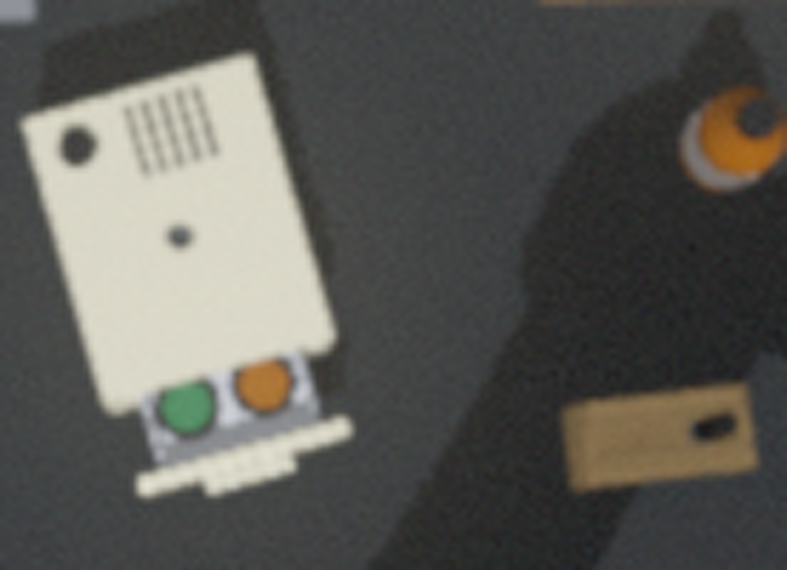

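View pics/sidec.png

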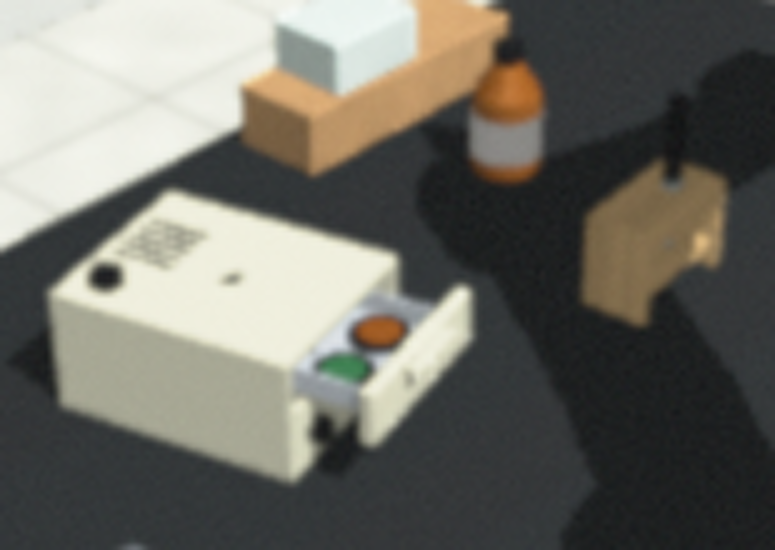

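```bash
python3 - <<'E'
from h import *
d=pickle.load(open("s0.pkl","rb"));T=d["top"];S=d["side"]
ct=lambda x,y:((x+.5)/5.7-.5+222,(y+.5)/5.7-.5+125)
cs=lambda x,y:((x+.5)/5-.5+195,(y+.5)/5-.5+125)
C=[onz(T,ct(*c),100) for c in((22,122),(252,54),(337,342),(109,414))]
for c in C:print(c.round(1))
print([np.linalg.norm(C[i]-C[(i+1)%4]).round(1) for i in range(4)])
a=(C[0]+C[1]-C[2]-C[3])[:2];print("yaw",np.degrees(np.arctan2(a[1],a[0])),"centre",sum(C)/4)
# subpixel hole
def dark(p,u,v,r,th):
    g=cv2.cvtColor(p["frame"],cv2.COLOR_RGB2GRAY).astype(float)
    ys,xs=np.mgrid[int(v)-r:int(v)+r+1,int(u)-r:int(u)+r+1];w=np.clip(th-g[ys,xs],0,None);return (xs*w).sum()/w.sum(),(ys*w).sum()/w.sum()
h=dark(T,*ct(179,236),4,200);print("hole",h,onz(T,h,100)); hs=dark(S,*cs(232,278),3,190);print(hs,onz(S,hs,100),two(T,h,S,hs))
c=dark(T,*ct(78,145),5,190);print("cap",onz(T,c,110))
print("lip",onz(T,ct(210,494),90),onz(T,ct(297,468),90))
print("panel",onz(T,ct(137,485),94),onz(T,ct(351,425),94))
R=[onz(T,ct(*c),80) for c in((565,407),(746,384),(756,466),(577,491))]
for c in R:print("rack",c.round(1))
print([np.linalg.norm(R[i]-R[(i+1)%4]).round(1) for i in range(4)],sum(R)/4)
print("styl",onz(T,ct(728,423),160),onz(S,cs(678,98),160),two(T,ct(728,423),S,cs(678,98)), "collar",onz(S,cs(672,183),86))
E
```

```text
[738.8 153.5 100. ]
[780.7  -2.8 100. ]
[583.9 -53.8 100. ]
[540.   99.5 100. ]
[np.float64(161.8), np.float64(203.3), np.float64(159.5), np.float64(206.0)]
yaw 14.870596704671273 centre [660.85301333  49.09211328 100.        ]
hole (np.float64(253.0541958041958), np.float64(166.10576923076923)) [657.81830617  49.48954359 100.        ]
(np.float64(240.97894736842105), np.float64(180.31578947368422)) [651.54267674  54.36639774 100.        ] (array([658.20023633,  49.18273397,  94.60537232]), np.float64(1.1398089940340697))
cap [719.70991605 116.05911951 110.        ]
lip [485.2447224   33.71497619  90.        ] [501.02878081 -24.9156626   90.        ]
panel [492.43607133  82.20966619  94.        ] [528.57859403 -61.68852815  94.        ]
rack [ 537.6 -206.9   80. ]
rack [ 549.8 -329.2   80. ]
rack [ 494.4 -333.3   80. ]
rack [ 480.9 -212.7   80. ]
[np.float64(122.9), np.float64(55.5), np.float64(121.4), np.float64(57.0)] [ 515.65665032 -270.49404047   80.        ]
styl [ 519.18218892 -297.79025276  160.        ] [ 512.7028606  -288.91248605  160.        ] (array([ 519.69365891, -299.20502616,  153.29088886]), np.float64(0.31817326917676214)) collar [ 510.98354506 -286.89720152   86.        ]
```

The enlarged top view gives the hole at crop (179,236), the lip edge from (210,494) to (297,468) and the handle top at (728,423). The measured unit is about 161 x 204 with yaw 14.9°. That puts the lip at about (493,4), the aperture at about (658,49) and the stylus at about (519,-297). Next I work out the approach to the drawer.

```bash
cat >> h.py <<'E'
from rig import observe
from scipy.spatial.transform import Rotation as Ro
def mv(P,yaw):
    "row for TCP at P pointing down, tool x at yaw (deg)"
    s=observe();R=np.array(s["tcp_rot"]);a=np.radians(yaw)
    Rt=np.array([[np.cos(a),np.sin(a),0],[np.sin(a),-np.cos(a),0],[0,0,-1.]])
    print("shift",(R.T@(np.array(P)-s["tcp_pos"])/30).round(3),"turn",Ro.from_matrix(R.T@Rt).as_rotvec().round(4))
E
python3 -c "
from h import *
mv([440,-9.7,230],14.9)"
```

```text
shift [ 13.927 -16.213   0.776] turn [-0.0009  0.0001  0.0377]
```

{"api": "send_rows", "payload": {
  "moves": [
    [0, 13.93, -16.21, 0.78, 0, 0, 0.038],
    [0, 13.93, -16.21, 0.78, 0, 0, 0.038],
    [0, 13.93, -16.21, 0.78, 0, 0, 0.038],
    [0, 13.93, -16.21, 0.78, 0, 0, 0.038],
    [0, 13.93, -16.21, 0.78, 0, 0, 0.038],
    [0, 13.93, -16.21, 0.78, 0, 0, 0.038],
    [0, 13.93, -16.21, 0.78, 0, 0, 0.038],
    [0, 13.93, -16.21, 0.78, 0, 0, 0.038],
    [0, 13.93, -16.21, 0.78, 0, 0, 0.038],
    [0, 13.93, -16.21, 0.78, 0, 0, 0.038],
    [0, 13.93, -16.21, 0.78, 0, 0, 0.038],
    [0, 13.93, -16.21, 0.78, 0, 0, 0.038]
  ]
}}

```text
time_s: 1.15
tcp_pos: [383.8, -137.7, 235.2]
tcp_rot: [[0.967, 0.257, 0.0], [0.257, -0.967, -0.0], [0.0, 0.0, -1.0]]
ft_force: [2.1, -1.3, 0.1]
width: 0.1
grip_force: 0.0
```

```bash
python3 -c "
from h import *
mv([440,-9.7,230],14.9)"
```

```text
shift [ 2.907 -3.644  0.172] turn [ 0.0004 -0.0003 -0.0005]
```

{"api": "send_rows", "payload": {
  "moves": [
    [0, 2.91, -3.64, 0.17, 0, 0, 0],
    [0, 2.91, -3.64, 0.17, 0, 0, 0],
    [0, 2.91, -3.64, 0.17, 0, 0, 0],
    [0, 2.91, -3.64, 0.17, 0, 0, 0],
    [0, 2.91, -3.64, 0.17, 0, 0, 0],
    [0, 2.91, -3.64, 0.17, 0, 0, 0],
    [0, 2.91, -3.64, 0.17, 0, 0, 0],
    [0, 2.91, -3.64, 0.17, 0, 0, 0]
  ]
}}

```text
time_s: 1.82
tcp_pos: [439.5, -12.8, 230.0]
tcp_rot: [[0.967, 0.255, -0.0], [0.255, -0.967, -0.0], [-0.0, 0.0, -1.0]]
ft_force: [-0.9, 0.3, -0.2]
width: -0.1
grip_force: 0.0
```

```bash
python3 -c "
from h import *
from rig import snapshot
print(observe()['tcp_pos'])
mv([440,-9.7,98],14.9)
p=snapshot('wrist');pickle.dump(p,open('w1.pkl','wb'));cv2.imwrite('pics/w1.png',p['frame'][:,:,::-1])
for X in([493,4.4,90],[658,49,100]):print(proj(p,X))"
```

```text
[439.48888863 -12.75081312 229.97364776]
shift [ 0.044 -0.095  4.399] turn [ 0.0003  0.0003 -0.0019]
[254.55282463 117.71189199]
[ 252.12951161 -152.51170001]
```

View pics/w1.png

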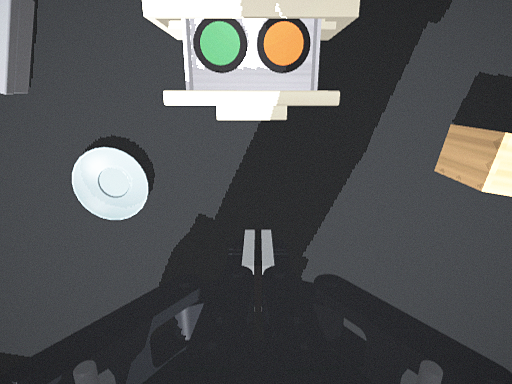

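The wrist view shows the lip centred at (251,114), with its front edge at row 120 against a predicted 118. The closed fingers are at (258,250), lined up with it, and the petri dish at (110,182) is clear. Next I descend and push.

{"api": "send_rows", "payload": {
  "moves": [
    [0, 0.02, -0.11, 1.2, 0, 0, 0],
    [0, 0.04, -0.11, 2.4, 0, 0, 0],
    [0, 0.04, -0.11, 3.6, 0, 0, 0],
    [0, 0.04, -0.11, 4.4, 0, 0, 0],
    [0, 0.04, -0.11, 4.4, 0, 0, 0],
    [0, 0.5, -0.11, 4.4, 0, 0, 0],
    [0, 1.0, -0.11, 4.4, 0, 0, 0],
    [0, 1.2, -0.11, 4.4, 0, 0, 0],
    [0, 1.4, -0.11, 4.4, 0, 0, 0],
    [0, 1.6, -0.11, 4.4, 0, 0, 0],
    [0, 1.8, -0.11, 4.4, 0, 0, 0],
    [0, 2.0, -0.11, 4.4, 0, 0, 0]
  ]
}}

```text
time_s: 2.87
tcp_pos: [497.2, 6.7, 98.3]
tcp_rot: [[0.967, 0.257, -0.0], [0.257, -0.967, -0.0], [-0.0, 0.0, -1.0]]
ft_force: [-0.6, -1.2, 0.3]
width: -0.1
grip_force: 0.7
```

{"api": "send_rows", "payload": {
  "moves": [
    [0, 0.2, 0, 0, 0, 0, 0],
    [0, 0.4, 0, 0, 0, 0, 0],
    [0, 0.55, 0, 0, 0, 0, 0],
    [0, 0.7, 0, 0, 0, 0, 0],
    [0, 0.8, 0, 0, 0, 0, 0],
    [0, 0.8, 0, 0, 0, 0, 0]
  ]
}}

```text
time_s: 3.37
tcp_pos: [520.7, 13.3, 97.9]
tcp_rot: [[0.966, 0.257, 0.0], [0.257, -0.966, 0.0], [0.0, -0.0, -1.0]]
ft_force: [-0.4, 0.1, 0.9]
width: 0.1
grip_force: 0.0
```

{"api": "send_rows", "payload": {
  "moves": [
    [0, 0.1, 0, 0, 0, 0, 0],
    [0, 0.2, 0, 0, 0, 0, 0],
    [0, 0.25, 0, 0, 0, 0, 0]
  ]
}}

```text
time_s: 3.62
tcp_pos: [527.0, 14.9, 97.8]
tcp_rot: [[0.966, 0.257, -0.001], [0.257, -0.966, -0.0], [-0.001, -0.0, -1.0]]
ft_force: [-4.3, -0.9, 1.4]
width: -0.3
grip_force: 2.2
```

{"api": "send_rows", "payload": {
  "moves": [
    [0, 0.1, 0, 0, 0, 0, 0],
    [0, 0.17, 0, 0, 0, 0, 0]
  ]
}}

```text
time_s: 3.78
tcp_pos: [532.4, 16.4, 97.9]
tcp_rot: [[0.966, 0.257, -0.0], [0.257, -0.966, -0.0], [-0.0, -0.0, -1.0]]
ft_force: [-13.1, -3.1, 4.0]
width: 0.0
grip_force: 7.6
```

{"api": "send_rows", "payload": {
  "moves": [
    [0, 0.1, 0, 0, 0, 0, 0],
    [0, 0.17, 0, 0, 0, 0, 0]
  ]
}}

```text
time_s: 3.95
tcp_pos: [532.9, 16.3, 97.2]
tcp_rot: [[0.967, 0.256, -0.01], [0.256, -0.967, -0.003], [-0.01, 0.0, -1.0]]
ft_force: [-41.6, -7.2, 29.2]
width: 0.2
grip_force: 20.8
```

The push stopped firmly at about 533 (home was predicted at 534). I'll back off, raise and check.

{"api": "send_rows", "payload": {
  "moves": [
    [0, -0.5, 0, 0, 0, 0, 0],
    [0, -1.5, 0, 0, 0, 0, 0],
    [0, -2.0, 0, -1.3, 0, 0, 0],
    [0, -2.0, 0, -2.6, 0, 0, 0],
    [0, -2.0, 0, -3.9, 0, 0, 0],
    [0.7, -2.0, 0, -5.0, 0, 0, 0],
    [0.7, -2.0, 0, -5.0, 0, 0, 0],
    [0.7, -2.0, 0, -5.0, 0, 0, 0]
  ]
}}

```text
time_s: 4.62
tcp_pos: [480.4, 2.2, 249.8]
tcp_rot: [[0.967, 0.257, 0.004], [0.257, -0.967, 0.0], [0.004, 0.001, -1.0]]
ft_force: [-0.0, -0.0, -0.9]
width: 35.8
grip_force: 0.0
```

```bash
python3 -c "
from h import *
from rig import snapshot
p=snapshot('wrist');pickle.dump(p,open('w2.pkl','wb'))
q=snapshot('side')
a=p['frame'][:,:,::-1]; b=cv2.resize(q['frame'][140:230,195:295,::-1],(427,384))
cv2.imwrite('pics/w2.png',cv2.resize(np.hstack([a,b]),None,fx=.85,fy=.85))
mv([519,-297,260],14.9);mv([480,-297,260],5.7)"
```

```text
shift [-1.278  9.977 -0.416] turn [-0.      0.0002 -0.0004]
shift [-2.534  9.643 -0.416] turn [-0.      0.0002  0.1601]
```

View pics/w2.png

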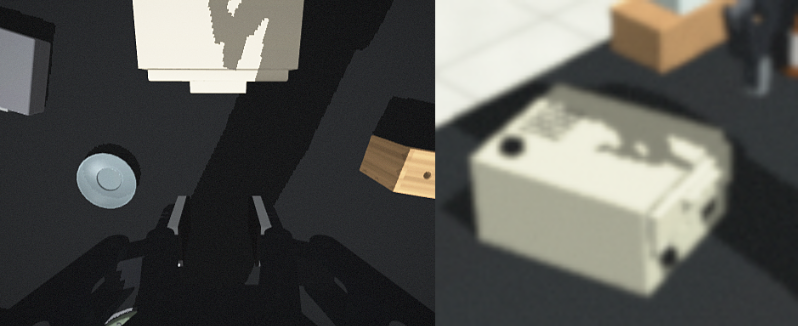

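The drawer is home: the panel sits against the front of the unit, with the lip at (218,86). Next I view the stylus from the wrist.

{"api": "send_rows", "payload": {
  "moves": [
    [0.7, -2.8, 10.0, -0.4, 0, 0, 0],
    [0.7, -2.8, 10.0, -0.4, 0, 0, 0],
    [0.7, -2.8, 10.0, -0.4, 0, 0, 0],
    [0.7, -2.8, 10.0, -0.4, 0, 0, 0],
    [0.7, -2.8, 10.0, -0.4, 0, 0, 0],
    [0.7, -2.8, 10.0, -0.4, 0, 0, 0],
    [0.7, -2.8, 10.0, -0.4, 0, 0, 0],
    [0.7, -2.8, 10.0, -0.4, 0, 0, 0],
    [0.7, -2.8, 10.0, -0.4, 0, 0, 0],
    [0.7, -2.8, 10.0, -0.4, 0, 0, 0],
    [0.7, -2.8, 10.0, -0.4, 0, 0, 0]
  ]
}}

```text
time_s: 5.63
tcp_pos: [475.0, -308.4, 258.7]
tcp_rot: [[0.966, 0.258, -0.002], [0.258, -0.966, 0.001], [-0.001, -0.002, -1.0]]
ft_force: [-0.1, 0.6, 0.0]
width: 59.9
grip_force: 0.0
```

```bash
python3 -c "
from h import *
from rig import snapshot
print(observe()['tcp_pos'])
p=snapshot('wrist');pickle.dump(p,open('w3.pkl','wb'));cv2.imwrite('pics/w3.png',p['frame'][:,:,::-1])
print(proj(p,[519,-297,160]),proj(p,[519,-297,86]))"
```

```text
[ 475.04138998 -308.38171751  258.69362024]
[258.81204977 137.01950204] [258.61556002 126.43196379]
```

View pics/w3.png

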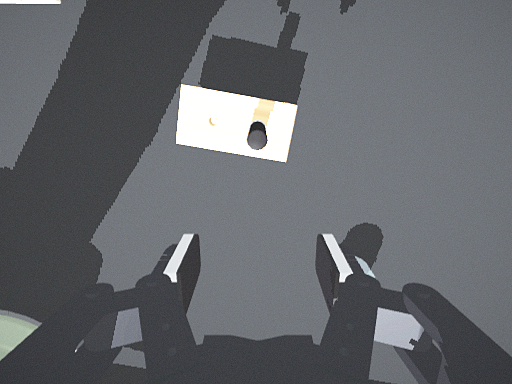

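The wrist view shows the handle top at about (257,140), and the rack top corners at (182,85), (298,105), (287,162) and (177,144).

```bash
python3 -c "
from h import *
p=pickle.load(open('w3.pkl','rb'))
g=cv2.cvtColor(p['frame'],cv2.COLOR_RGB2GRAY)
s=g[118:152,244:272]
m=(s>45).astype(np.uint8)
hc=cv2.HoughCircles(cv2.resize(s,None,fx=8,fy=8,interpolation=cv2.INTER_CUBIC),cv2.HOUGH_GRADIENT,1,40,param1=60,param2=12,minRadius=60,maxRadius=100);print(None if hc is None else hc[0][:2]/8+[244,118,0])
for uv in((257.4,140),):print(onz(p,uv,160))
R=[onz(p,c,80) for c in((182,85),(298,105),(287,162),(177,144))]
for r in R:print(r.round(1))
print([np.linalg.norm(R[i]-R[(i+1)%4]).round(1) for i in range(4)])
print('hole2',onz(p,(212.5,121),80))
b=(s<110).astype(np.uint8);n,l,st,c=cv2.connectedComponentsWithStats(b);i=1+st[1:,4].argmax();print(st[i],c[i]+[244,118])
"
```

```text
[[257.1875     139.9375      10.08749962]
 [257.1875     130.3125       8.83749962]]
[ 516.64484809 -296.56511729  160.        ]
[ 537.  -217.3   80. ]
[ 547.8 -328.5   80. ]
[ 491.4 -334.3   80. ]
[ 480.6 -222.8   80. ]
[np.float64(111.8), np.float64(56.7), np.float64(112.1), np.float64(56.6)]
hole2 [ 511.82926299 -252.25163579   80.        ]
[  3   4  20  27 331] [257.68882175 133.21450151]
```

```bash
python3 -c "
from h import *
mv([516.5,-297,195],14.9)"
```

```text
shift [ 1.425 -0.     2.135] turn [-0.0013  0.0008  0.0011]
```

{"api": "send_rows", "payload": {
  "moves": [
    [0.7, 1.0, 0, 0, 0, 0, 0],
    [0.7, 1.43, 0, 0.7, 0, 0, 0],
    [0.7, 1.43, 0, 1.4, 0, 0, 0],
    [0.7, 1.43, 0, 2.1, 0, 0, 0],
    [0.7, 1.43, 0, 2.1, 0, 0, 0],
    [0.7, 1.43, 0, 2.1, 0, 0, 0]
  ]
}}

```text
time_s: 6.18
tcp_pos: [516.5, -297.2, 196.6]
tcp_rot: [[0.966, 0.258, -0.002], [0.258, -0.966, 0.001], [-0.001, -0.001, -1.0]]
ft_force: [0.2, -0.0, 1.0]
width: 59.9
grip_force: 0.0
```

```bash
python3 -c "
from h import *
print(observe()['tcp_pos']);mv([516.5,-297,125],14.9)"
```

```text
[ 516.52824997 -297.1848613   196.5525381 ]
shift [ 0.004 -0.003  2.385] turn [-0.0014  0.0013  0.0011]
```

{"api": "send_rows", "payload": {
  "moves": [
    [0.7, 0, 0, 0.8, 0, 0, 0],
    [0.7, 0, 0, 1.6, 0, 0, 0],
    [0.7, 0, 0, 2.38, 0, 0, 0],
    [0.7, 0, 0, 2.38, 0, 0, 0],
    [0, 0, 0, 2.38, 0, 0, 0],
    [0, 0, 0, 2.38, 0, 0, 0],
    [0, 0, 0, 2.38, 0, 0, 0],
    [0, 0, 0, 2.38, 0, 0, 0],
    [0, 0, 0, 2.38, 0, 0, 0],
    [0, 0, 0, 2.38, 0, 0, 0]
  ]
}}

```text
time_s: 7.02
tcp_pos: [517.4, -298.3, 127.3]
tcp_rot: [[0.966, 0.257, 0.002], [0.257, -0.966, -0.001], [0.002, 0.001, -1.0]]
ft_force: [-1.3, 2.7, 11.1]
width: 14.2
grip_force: 58.2
```

{"api": "send_rows", "payload": {
  "moves": [
    [0, 0, 0, -0.5, 0, 0, 0],
    [0, 0, 0, -1.0, 0, 0, 0],
    [0, 0, 0, -1.5, 0, 0, 0],
    [0, 0, 0, -2.2, 0, 0, 0],
    [0, 0, 0, -3.0, 0, 0, 0],
    [0, 0, 0, -3.9, 0, 0, 0],
    [0, 0, 0, -4.5, 0, 0, 0],
    [0, 0, 0, -4.5, 0, 0, 0],
    [0, 0, 0, -4.5, 0, 0, 0]
  ]
}}

```text
time_s: 7.77
tcp_pos: [517.0, -298.5, 262.2]
tcp_rot: [[0.966, 0.257, 0.002], [0.257, -0.966, -0.001], [0.002, 0.002, -1.0]]
ft_force: [-0.7, -0.7, -0.6]
width: 14.7
grip_force: 58.4
```

```bash
python3 -c "
from h import *
from rig import snapshot
s=observe();print(s['tcp_pos'],s['width'],s['ft_force'])
p=snapshot('wrist');q=snapshot('side');pickle.dump((p,q),open('w4.pkl','wb'))
X=s['tcp_pos']+np.array([0,0,-3-112.]);u=proj(q,X);print(u,proj(p,X),proj(p,X+[0,0,70]))
x,y=u.astype(int)
b=cv2.resize(q['frame'][y-50:y+14,x-22:x+23,::-1],(270,384))
cv2.imwrite('pics/w4.png',np.hstack([p['frame'][:,:,::-1],b]))
mv([658,49.3,s['tcp_pos'][2]],14.9)"
```

```text
[ 516.96482181 -298.52489225  262.18806986] 14.68328755926454 [-0.70878344 -0.65991962 -0.64396721]
[330.60081743 145.88306849] [257.81282094 190.00518449] [258.16306325 225.33916181]
shift [ 7.539 -9.982 -0.062] turn [-0.0002  0.0003 -0.0003]
```

View pics/w4.png

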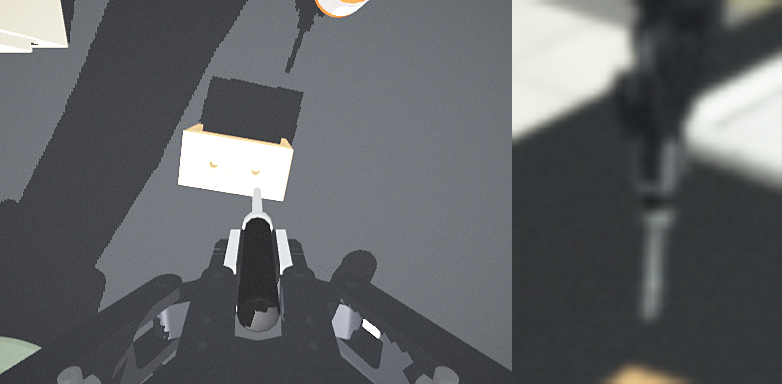

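The wrist view shows the stylus gripped straight, with its tip at (257,190) against a predicted (257.8,190); the side crop agrees. Next I carry it over to just short of the aperture.

{"api": "send_rows", "payload": {
  "moves": [
    [0, 7.0, -9.98, 0, 0, 0, 0],
    [0, 7.0, -9.98, 0, 0, 0, 0],
    [0, 7.0, -9.98, 0, 0, 0, 0],
    [0, 7.0, -9.98, 0, 0, 0, 0],
    [0, 7.0, -9.98, 0, 0, 0, 0],
    [0, 7.0, -9.98, 0, 0, 0, 0],
    [0, 7.0, -9.98, 0, 0, 0, 0],
    [0, 7.0, -9.98, 0, 0, 0, 0],
    [0, 7.0, -9.98, 0, 0, 0, 0],
    [0, 7.0, -9.98, 0, 0, 0, 0],
    [0, 7.0, -9.98, 0, 0, 0, 0],
    [0, 7.0, -9.98, 0, 0, 0, 0]
  ]
}}

```text
time_s: 8.87
tcp_pos: [642.3, 44.4, 259.6]
tcp_rot: [[0.966, 0.257, -0.002], [0.257, -0.966, -0.001], [-0.002, 0.0, -1.0]]
ft_force: [0.7, -0.1, -1.0]
width: 14.4
grip_force: 58.6
```

{"api": "send_rows", "payload": {
  "moves": [
    [0, 0, 0, 0, 0, 0, 0],
    [0, 0, 0, 0, 0, 0, 0],
    [0, 0, 0, 0, 0, 0, 0]
  ]
}}

```text
time_s: 9.12
tcp_pos: [642.6, 43.9, 260.6]
tcp_rot: [[0.967, 0.255, -0.0], [0.255, -0.967, -0.0], [-0.0, 0.0, -1.0]]
ft_force: [0.5, -0.9, 0.0]
width: 14.4
grip_force: 58.6
```

```bash
python3 -c "
from h import *
from rig import snapshot
s=observe();print(s['tcp_pos'],s['width'],s['ft_force'])
p=snapshot('wrist');pickle.dump(p,open('w5.pkl','wb'))
print(proj(p,[658,49.3,100]),proj(p,s['tcp_pos']-[0,0,117.3]))
cv2.imwrite('pics/w5.png',p['frame'][:,:,::-1])
mv([658,49.3,s['tcp_pos'][2]],14.9)"
```

```text
[642.57030504  43.90675756 260.58986825] 14.448955578089098 [ 0.49318004 -0.85704197  0.02534566]
[256.60369949 158.89603399] [258.01797804 188.89077563]
shift [ 0.54  -0.035  0.002] turn [ 0.0002 -0.0001 -0.0015]
```

View pics/w5.png

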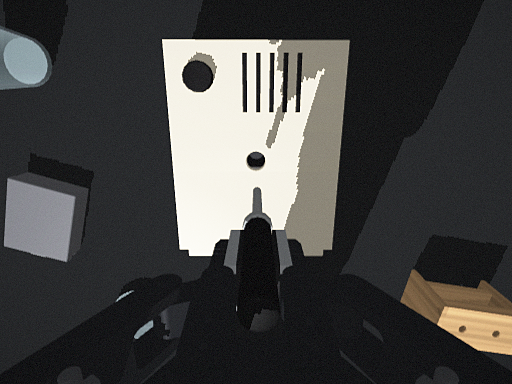

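The hole is at about (256,161) with the button visible inside it, and the tip at (257,188). I'll refine both.

```bash
python3 -c "
from h import *
p=pickle.load(open('w5.pkl','rb'))
g=cv2.cvtColor(p['frame'],cv2.COLOR_RGB2GRAY)
s=g[145:176,240:274];b=(s<170).astype(np.uint8);b[:, :]=b
c=max(cv2.findContours(b,cv2.RETR_EXTERNAL,cv2.CHAIN_APPROX_NONE)[0],key=cv2.contourArea)
e=cv2.fitEllipse(c);print(e,cv2.boundingRect(c))
uv=np.array(e[0])+[240,145];A=onz(p,uv,100);print(uv,A)
print(onz(p,uv+[9.5,0],100)-A)
print(g[184:206:2,246:270])
t=observe()['tcp_pos'];mv([A[0],A[1],t[2]],14.9)
R=observe()['tcp_rot'];print((proj(p,t-[0,0,117.3]+R[:,0]*3)-proj(p,t-[0,0,117.3])))
"
```

```text
((15.275492668151855, 15.465862274169922), (17.521865844726562, 18.000761032104492), 77.04078674316406) (6, 7, 19, 18)
[255.27549267 160.46586227] [656.20062383  50.13828519 100.        ]
[ 2.31978210e+00 -8.77537968e+00 -5.68434189e-14]
[[244 244 242 244 244 244 243 244 244 243 244 245 243 244 244 243 244 242
  242 244 242 243 243 242]
 [244 244 243 244 244 244 244 246 252 238 241 229 247 251 247 244 243 243
  244 243 244 244 242 244]
 [244 244 243 244 243 246 252 238 119  71  73  74  67  90 239 252 244 244
  243 243 243 243 244 244]
 [244 245 244 243 244 248 254 104  75  90  91  88  86  79  58 250 249 246
  243 244 243 244 244 245]
 [244 243 243 244 244 251 249 100  81  94  89  91  86  83  69 207 252 245
  244 243 245 243 243 243]
 [244 243 244 245 245 251 251 101  79  81  91  93  89  83  72 176 254 246
  243 243 244 243 244 243]
 [244 244 244 243 243 251 250 105  80  90  88  92  89  91  71 170 254 247
  244 243 244 242 245 243]
 [243 243 245 244 245 254 215  87  80  86  93  90  87  86  77 153 253 248
  243 244 243 244 243 243]
 [244 244 243 244 245 254 212  86  79  90  91  90  91  92  80 119 254 248
  244 243 244 243 243 242]
 [244 245 243 244 245 254 215  92  83  90  87  90  89  87  81  94 254 250
  244 242 243 242 245 244]
 [243 244 244 244 247 255 167  78  83  93  90  93  94  88  85  60 255 250
  244 242 243 243 243 243]]
shift [ 0.489 -0.078  0.   ] turn [ 0.0002 -0.0001 -0.0015]
[ 5.49343811e-04 -3.45062445e+00]
```

{"api": "send_rows", "payload": {
  "moves": [
    [0, 0.3, -0.05, 0, 0, 0, 0],
    [0, 0.54, -0.05, 0, 0, 0, 0],
    [0, 0.54, -0.05, 0, 0, 0, 0],
    [0, 0.54, -0.05, 0.5, 0, 0, 0],
    [0, 0.54, -0.05, 1.0, 0, 0, 0],
    [0, 0.54, -0.05, 1.2, 0, 0, 0],
    [0, 0.54, -0.05, 1.2, 0, 0, 0],
    [0, 0.54, -0.05, 1.2, 0, 0, 0]
  ]
}}

```text
time_s: 9.83
tcp_pos: [658.1, 50.7, 224.8]
tcp_rot: [[0.966, 0.257, -0.0], [0.257, -0.966, 0.0], [-0.0, -0.0, -1.0]]
ft_force: [-0.1, -0.4, -0.7]
width: 14.5
grip_force: 58.5
```

```bash
python3 -c "
from h import *
from rig import snapshot
s=observe();print(s['tcp_pos'],s['width'],s['ft_force'])
p=snapshot('wrist');t=snapshot('side');pickle.dump((p,t),open('w6.pkl','wb'))
u=proj(p,s['tcp_pos']-[0,0,117.3]);print(u)
x,y=u.astype(int)
cv2.imwrite('pics/w6.png',cv2.resize(p['frame'][y-40:y+35,x-50:x+50,::-1],(800,600),interpolation=cv2.INTER_CUBIC))"
```

```text
[658.07957956  50.69026595 224.77885591] 14.507748403727055 [-0.14179595 -0.43870125 -0.70862214]
[258.06292277 188.86809024]
```

View pics/w6.png

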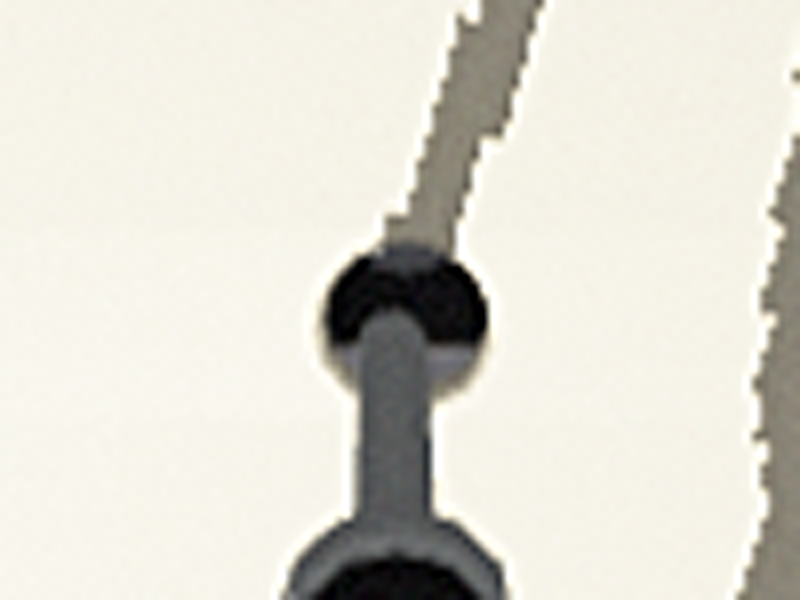

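The tip, at crop (393,335), is just above the hole, centred at (407,322). It is about 1.5 mm to the left and 1 mm ahead, well inside the clearance. I'll correct that and go down.

{"api": "send_rows", "payload": {
  "moves": [
    [0, -0.03, 0.05, 0, 0, 0, 0],
    [0, -0.03, 0.05, 0.4, 0, 0, 0],
    [0, -0.03, 0.05, 0.8, 0, 0, 0],
    [0, -0.03, 0.05, 1.2, 0, 0, 0],
    [0, -0.03, 0.05, 1.5, 0, 0, 0],
    [0, -0.03, 0.05, 1.7, 0, 0, 0],
    [0, -0.03, 0.05, 1.7, 0, 0, 0]
  ]
}}

```text
time_s: 10.52
tcp_pos: [656.8, 48.9, 171.6]
tcp_rot: [[0.966, 0.257, -0.002], [0.257, -0.966, -0.0], [-0.002, -0.0, -1.0]]
ft_force: [0.0, 0.3, -0.2]
width: 14.8
grip_force: 58.5
```

{"api": "send_rows", "payload": {
  "moves": [
    [0, 0, 0, 0.1, 0, 0, 0],
    [0, 0, 0, 0.15, 0, 0, 0],
    [0, 0, 0, 0.15, 0, 0, 0]
  ]
}}

```text
time_s: 10.77
tcp_pos: [657.6, 49.0, 169.2]
tcp_rot: [[0.966, 0.257, 0.0], [0.257, -0.966, 0.0], [0.0, -0.0, -1.0]]
ft_force: [0.7, -0.2, 1.7]
width: 14.8
grip_force: 58.6
```

{"api": "send_rows", "payload": {
  "moves": [
    [0, 0, 0, 0.06, 0, 0, 0],
    [0, 0, 0, 0.1, 0, 0, 0],
    [0, 0, 0, 0.1, 0, 0, 0]
  ]
}}

```text
time_s: 11.02
tcp_pos: [657.6, 49.0, 166.2]
tcp_rot: [[0.966, 0.257, 0.0], [0.257, -0.966, 0.0], [0.0, 0.0, -1.0]]
ft_force: [-0.5, 0.2, 2.3]
width: 14.5
grip_force: 58.7
```

{"api": "send_rows", "payload": {
  "moves": [
    [0, 0, 0, 0.05, 0, 0, 0],
    [0, 0, 0, 0.1, 0, 0, 0],
    [0, 0, 0, 0.1, 0, 0, 0]
  ]
}}

```text
time_s: 11.27
tcp_pos: [657.7, 49.0, 163.2]
tcp_rot: [[0.966, 0.257, 0.001], [0.257, -0.966, 0.0], [0.001, 0.0, -1.0]]
ft_force: [-0.0, 0.5, 5.3]
width: 14.6
grip_force: 59.3
```

{"api": "send_rows", "payload": {
  "moves": [
    [0, 0, 0, 0.03, 0, 0, 0],
    [0, 0, 0, 0.05, 0, 0, 0],
    [0, 0, 0, 0.05, 0, 0, 0]
  ]
}}

```text
time_s: 11.52
tcp_pos: [658.2, 49.1, 162.8]
tcp_rot: [[0.966, 0.257, 0.002], [0.257, -0.966, 0.0], [0.002, 0.0, -1.0]]
ft_force: [-2.4, 0.1, 15.7]
width: 14.5
grip_force: 60.2
```

{"api": "send_rows", "payload": {
  "moves": [
    [0, 0, 0, 0, 0, 0, 0],
    [0, 0, 0, 0, 0, 0, 0],
    [0, 0, 0, 0, 0, 0, 0],
    [0, 0, 0, 0, 0, 0, 0],
    [0, 0, 0, 0, 0, 0, 0],
    [0, 0, 0, 0, 0, 0, 0]
  ]
}}

```text
time_s: 12.02
tcp_pos: [658.2, 49.1, 162.8]
tcp_rot: [[0.966, 0.257, 0.002], [0.257, -0.966, 0.0], [0.002, 0.0, -1.0]]
ft_force: [-1.7, 0.8, 17.2]
width: 14.4
grip_force: 60.2
```

Stable at the stop: about 17 N, with no slip.

```bash
python3 -c "
from rig import finish_job
print(finish_job())"
```

```text
the job is handed in; nothing more can be done
None
```

I handed the job in at about 12 s: the drawer is home at its stop, and the gripped stylus is holding the reset button at its stop with about 17 N; I didn't touch the glassware, boxes or stands.

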